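# Clamp a neck blank in the ratchet vise

### The job

Clamp the dark wooden neck blank in the green ratchet vise: first push the orange direction selector on the handle over to its tightening side, then swing the handle back and forth by its black knob until the cork-faced jaw holds the blank firmly against the steel stop. Stop when the knob resists tightening with about 8 to 9 N (it runs at about 5 N while the jaw is still free); much harder would crush the wood. Work the vise only by its selector and handle, let go at the end, and leave the blank on the bed and the glue bottle, hammer and varnish jar alone.

Things in the scene. Friction and masses are not known exactly. Their poses are not given: they have to be found in the camera images.
- vise: Green vise bolted to the bench. Origin at bench level under the vertical ratchet axis. Bed 130 mm (x) by 270 mm (y, from y = -55 to +215 mm), top 20 mm above the bench. Its jaws open along its +y; the handle points along its -x when the handle joint reads 0.
- ratchet_axis (a point): Point on the vertical axis of ratchet wheel and handle, 100 mm above the bench.
- handle (a joint): Swing of the handle about the ratchet axis, rad, hard stops at -0.75 and +0.75; 0: handle along the vise's -x. Grows clockwise seen from above, the tightening direction. Steel bar 20 mm wide, top 99 mm above the bench. After a back stroke up to 0.32 rad (one of 20 teeth) is lost before the pawl takes hold. Force at the knob: back stroke about 1 N, tightening about 4.4 N while the jaw is free.
- knob_mid (a point): Middle of the black knob on the handle's end, 150 mm from the ratchet axis. Knob 26 mm diameter, 42 mm tall (100.5 to 142.5 mm above the bench, this point at 121.5). It spins freely, so the gripper's yaw may stay fixed during a swing. Once the jaw bears on the blank, each 10 N of clamping adds about 1 N at the knob. Held still, the knob's force sinks by up to 4 N as friction relaxes.
- selector (a joint): Orange direction selector, rad: 0 = releasing (handle drives anticlockwise), 0.70 = tightening (drives clockwise). Grows clockwise seen from above, stays where left. Pivots on the handle 48.3 mm from the ratchet axis; at either end its arm leans 0.35 rad from the handle, to the side to which the handle drives. About 2 N on its lug moves it; push it fully to its stop.
- selector_lug (a point): Middle of the selector's upstanding orange lug, 30 mm from the selector's pivot (towards the knob), 113 mm above the bench. Lug: 14 mm along the arm, 10 mm thick, 22 mm tall (102 to 124 mm above the bench).
- jaw: Moving steel jaw of the vise, 110 mm wide, top 66 mm above the bench; carries the cork face. Origin: lies at the vise's origin at the start and moves along the vise's +y by 15 mm per rad of the ratchet wheel. It holds its place by friction when the handle is let go. Swinging faster adds about 1.7 N at the knob per rad/s.
- jaw_face: Cork face of the moving jaw, 110 mm wide, 42 mm tall. Origin in the middle of its clamping surface. It is springy: it gives 1 mm per 30 N, 5 mm at most.
- stop: Fixed steel stop jaw, 110 mm wide, 45 mm tall, 30 mm thick, bolted to the bed, top 65 mm above the bench (bolt heads 71 mm). Origin at the bottom edge of its clamping face, which looks along the vise's -y to the moving jaw.
- blank: Dark neck blank with a pale stripe, loose on the bed between the jaws: 150 mm long (its x, along the jaws), about 40 mm wide (its y, rough sawn, a millimetre or two either way), 34 mm tall, 0.4 kg. Origin in the middle of its underside.
- glue_bottle: White glue bottle with orange cap, 60 mm diameter, 150 mm tall, loose on the bench. Origin under its centre.
- mallet: Hammer with a pale wooden handle and steel head, about 260 mm long and 88 mm over the head, loose on the bench, lying along its x with the head at +x.
- varnish_jar: Amber jar, 60 mm diameter, 70 mm tall, loose on the bench. Origin under its centre.
Not all that is in view belongs to the job. Leave any red or turquoise look-alike of the blank alone.

How it is judged:
By the outcome, as a careful person would: the job done as asked, in the order asked, and still so for the second after the job is handed in, with the robot touching nothing.
It also fails if it takes over 64 s, if anything falls off the work surface, if the arm or the gripper's body presses on something with over 40 N, if the wrist force passes 120 N, or if a joint passes its speed limit or range.

### The arm

A 6-joint arm with a two-finger parallel gripper is mounted at the origin on the work surface. World frame = base frame: x ahead of the robot, y to its left, z up, the work surface at z = 0. Lengths are in m, angles in rad, forces in N, time in s.
With the tool pointing down it reaches from about 0.3 to 0.775 m from the base axis. Payload 14.6 kg.
Tool frame: the origin (TCP) lies at the centre of the arm's flange, where the gripper is bolted on; the fingertips stand 199 mm ahead of it and the grasp point (between the pads) lies 180 mm ahead of it; z points along the fingers, y is the line along which they close (so a half turn about z gives the same grasp; the last joint's range is limited). The gripper opens to 94 mm and grips with 3 to 60 N. Pads are 16 mm wide; open, the fingers measure 119 mm over their backs; the gripper's body (75 mm by 177 mm) begins 78 mm behind the grasp point.
Start: joints at [1.182, 0.3, 1.521, -0, 1.321, -0.067], TCP at [0.174, 0.522, 0.405] pointing down, gripper open.
Joint ranges: [-3.03, 3.03], [-0.79, 2.21], [0.23, 2.52], [-1.04, 4.18], [0, 3.07], [-2.55, 2.55]. Speed limits (rad/s): [2.22, 2.22, 2.57, 3.14, 3.14, 3.14].

### API

Orientations are given as [roll, pitch, yaw] about the fixed x, y, z axes, in that order (R = Rz(yaw) Ry(pitch) Rx(roll)).
In Python, from station import ctrl gives the robot as it stands. The module is installed in compiled form; this text tells all that it offers.
- The arm moves only by the tool servo_tool, never from a script. Its argument "motion" is a list of rows, each a list of 5 numbers: the closure, from 0 (fully open) to 1 (shut), then the shift along the world's x, y, z in cm, then the turn about the world's z in degrees. A call has 1 to 20 rows; each row is the pose to reach, as a shift and turn from the pose commanded when the call began; what a row does not reach only later rows make up. A row lasts 1/8 s, in which the tool goes at most 62.5 mm and 10.7 degrees, less where a joint would pass 70% of its speed; a pose out of reach is approached as far as the arm can. A call with a gripper value outside its range is refused whole. The fingers move at their own pace and stop on an object; "squeeze" is the grip in N (left out, the last holds). Time passes only in rows, so rows that repeat a pose let the fingers close. It gives the time, the measured TCP pose, the force, the opening and the grip force at its end, in the units of the state.
- ctrl.get_obs(): the state, without advancing time (a new reading comes with each control period).
- ctrl.camera(name): name is "side" or "top"; returns a dict with "image" (400x640x3 uint8, red, green, blue), "fx", "fy", "cx", "cy" (pixels), "dist" ([k1, k2, p1, p2, k3] as OpenCV has them; the pictures are not rectified), "camera_from_world" (4x4, takes a point from world to camera coordinates). Camera axes: x right, y up, looking along -z (the intrinsics and any distortion apply to the point x, -y, -z); pixel columns grow to the right and rows downward; lengths in m; the calibration is good to about 2 mm. A picture is of the moment at which its call begins. There is no depth.
- ctrl.hand_in(): hands the job in; it is judged then, once.
The state is a dict: "time_s": time; "qpos": joint angles; "joint_vel": joint speeds; "tau": joint torques, N m; "ee_pos": TCP position; "eef_rot": TCP orientation; "force": force on the tool from outside, world axes, zero at the start; "moment": the same for the moment, N m; "grip_width": finger opening in m; "grip_force": force on a finger pad.
Only numpy, scipy, OpenCV 4.12 (cv2) and the standard library are available. Lean on these libraries where they do the work, as an engineer would, in place of code of your own. Each camera call takes 0.05 s, during which the arm holds its last target. There are 200 camera calls.

## Working session

There is one attempt and no reset: what is moved stays moved. The work goes in short steps, Python scripts to look and compute and a tool call to move; the robot and the scene stay as the last step left them, time stands still between calls to the robot, and variables do not carry over. Pictures are saved under pics/ and viewed, at most 10 in all, crops included, and the job is handed in when it is done.

Besides the shell and the picture viewer there is one more tool, called after ">>>" as name([rows], argument=value, ...), one row to a line, values as JSON. servo_tool: Moves the arm, as the interface text tells. Its arguments: {"type":"object","properties":{"motion":{"type":"array","items":{"type":"array","items":{"type":"number"}}},"squeeze":{"type":"number"}},"required":["motion"]}

```bash
mkdir -p pics
cat > h.py <<'E'
import numpy as np, cv2
from station import ctrl
def cam(n):
    c=ctrl.camera(n); return c
def ray(c,px):
    K=np.array([[c['fx'],0,c['cx']],[0,c['fy'],c['cy']],[0,0,1]],float)
    u=cv2.undistortPoints(np.array([[px]],float),K,np.array(c['dist'],float))[0,0]
    T=np.array(c['camera_from_world']); R=T[:3,:3]
    return -R.T@T[:3,3], R.T@np.array([u[0],-u[1],-1])
def on(c,px,z):
    o,d=ray(c,px); return o+d*(z-o[2])/d[2]
def proj(c,p):
    T=np.array(c['camera_from_world']); q=T[:3,:3]@np.array(p)+T[:3,3]; q=q*[1,-1,-1]
    K=np.array([[c['fx'],0,c['cx']],[0,c['fy'],c['cy']],[0,0,1]],float)
    return cv2.projectPoints(q.reshape(1,1,3),np.zeros(3),np.zeros(3),K,np.array(c['dist'],float))[0].ravel()
def save(c,n): cv2.imwrite('pics/'+n,c['image'][:,:,::-1])
E
python3 - <<'E'
from h import *
for n in('top','side'):
    c=cam(n); save(c,n+'1.png'); print(n,ray(c,(320,200)))
o=ctrl.get_obs(); print(o['ee_pos'],o['eef_rot'],o['force'],o['time_s'])
E
```

```text
top (array([ 0.50394515, -0.05689835,  1.50825117]), array([ 0.06519448,  0.02056988, -0.99780586]))
side (array([ 0.3396351 , -0.92371706,  1.16615607]), array([ 0.18223212,  0.64277027, -0.74437002]))
[0.17393449 0.52174941 0.40415255] [-3.14057220e+00 -5.54531296e-05  2.81982974e+00] [-0.48823789 -0.63424678 -0.11633693] 0.1
```

View pics/top1.png

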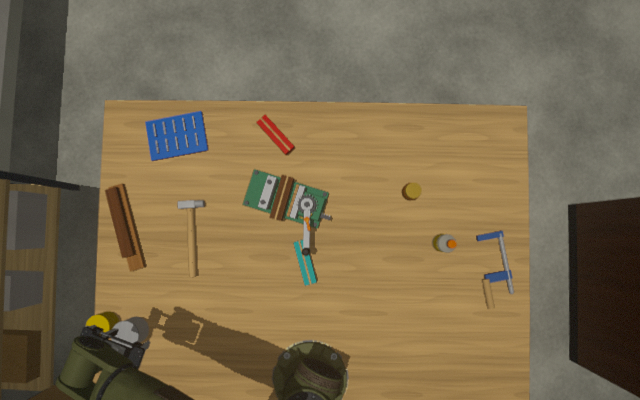

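View pics/side1.png

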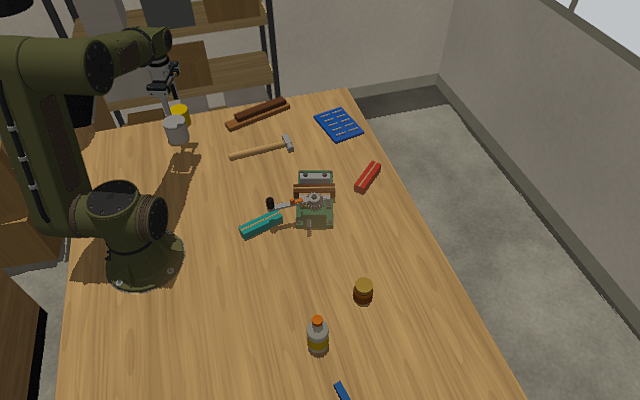

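Top view: ratchet axis is near (307,204), the knob near (306,251), and the orange selector near (309,224). The blank is the dark bar between the jaws at about (283,198). The red bar (275,134), the turquoise bar (305,263) and the dark plank at left (125,228) are look-alikes. Only the bar at (283,198) lies on the vise bed, so I'll confirm it in a crop.

Run:
```python
from h import *
c=cam('top'); im=c['image'][160:270,235:345]; a=cv2.resize(im,None,fx=5,fy=5,interpolation=cv2.INTER_CUBIC)
s=cam('side'); b=cv2.resize(s['image'][160:245,235:345],(550,425),interpolation=cv2.INTER_CUBIC)
cv2.imwrite('pics/crop_top.png',a[:,:,::-1]);cv2.imwrite('pics/crop_side.png',b[:,:,::-1])
def blob(c,lo,hi,box):
    x0,y0,x1,y1=box; h=cv2.cvtColor(c['image'][y0:y1,x0:x1],cv2.COLOR_RGB2HSV)
    m=cv2.inRange(h,lo,hi); n,l,st,ce=cv2.connectedComponentsWithStats(m)
    return [(st[i,4],(ce[i]+[x0,y0]).round(1)) for i in range(1,n) if st[i,4]>3]
for n,cc,box in(('top',c,(290,190,340,260)),('side',s,(255,185,335,230))):
    print(n,'orange',blob(cc,(5,170,120),(18,255,255),box),'black',blob(cc,(0,0,0),(179,255,45),box))
for px,z in(((307,204),.1),((306,251),.1425),((309,224),.113)): print(px,on(c,px,z))
```

```text
top orange [(np.int32(38), array([307.3, 223. ]))] black []
side orange [(np.int32(10), array([291.8, 199.1])), (np.int32(24), array([298.8, 199.9]))] black [(np.int32(6), array([297.8, 195.5])), (np.int32(73), array([269.9, 203.2]))]
(307, 204) [0.58247138 0.01360019 0.1       ]
(306, 251) [0.43460805 0.01192525 0.1425    ]
(309, 224) [0.51840301 0.00545209 0.113     ]
```

View pics/crop_top.png

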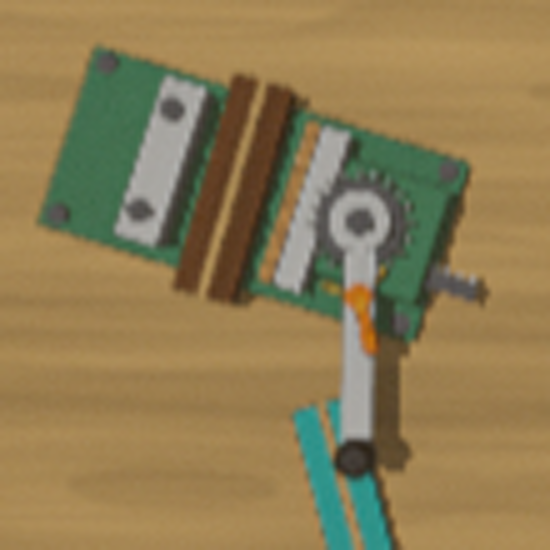

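View pics/crop_side.png

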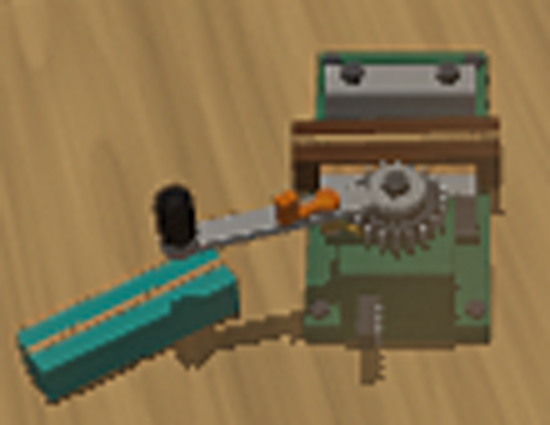

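The crops confirm three things:
- The dark striped blank lies across the bed between the cork jaw and the stop. The turquoise bar is only beside the knob.
- The handle points straight down in the image, with the knob at about (306.2,251.6).
- The lug is on the handle's right side at about (309.4,229). That is the releasing side, so it has to go left (+y).

Run:
```python
from h import *
t=cam('top'); s=cam('side')
def tri(a,b):
    (o1,d1),(o2,d2)=ray(t,a),ray(s,b); k=np.linalg.lstsq(np.c_[d1,-d2],o2-o1,rcond=None)[0]
    p,q=o1+k[0]*d1,o2+k[1]*d2; return ((p+q)/2).round(4),np.linalg.norm(p-q).round(4)
print('hub',on(t,(306.8,204.4),.105),'knob top-only',on(t,(306.2,251.3),.1425))
print('knob',on(s,(269.9,203.2),.1215),'lug top',on(t,(309.2,229),.124),on(t,(309.2,229),.113),'lug side',on(s,(291.8,200.5),.113))
c=lambda x,y:(235+x/5,160+y/5)
a,b=on(t,c(465,165),.02),on(t,c(97,47),.02); print('vise y',np.degrees(np.arctan2(*(b-a)[1::-1])),np.linalg.norm(b-a))
g=lambda p,q,z1,z2:np.linalg.norm(on(t,c(*p),z1)-on(t,c(*q),z2))
u=np.array([.305,.952,0])
A=on(t,c(310,124),.062)@u;B=on(t,c(296,95),.054)@u;C=on(t,c(236,76),.054)@u;D=on(t,c(208,87),.065)@u
print('gaps',B-A,C-B,D-C)
```

```text
hub [0.58090316 0.0139654  0.105     ] knob top-only [0.43369484 0.0112905  0.1425    ]
knob [0.43484648 0.0120603  0.1215    ] lug top [0.50261573 0.00405186 0.124     ] [0.50260516 0.00453621 0.113     ] lug side [0.50753893 0.01045837 0.113     ]
vise y 73.03086231337717 0.2638664566672595
gaps 0.01590974203106371 0.04199929164565552 0.01362285866988261
```

>>> servo_tool([
  [1,3,-5,0,0],
  [1,6,-10,0,0],
  [1,9,-15.2,0,0],
  [1,12,-20.3,0,0],
  [1,15,-25.3,0,0],
  [1,18,-30.4,0,0],
  [1,21,-35.5,0,0],
  [1,24,-40.6,0,0],
  [1,27,-45.7,0,0],
  [1,30,-51,0,0],
  [1,32.6,-55.7,0,0],
  [1,32.6,-55.7,0,0],
  [1,32.6,-55.7,-5,0],
  [1,32.6,-55.7,-9,0],
  [1,32.6,-55.7,-9.9,0],
  [1,32.6,-55.7,-9.9,0],
])

```text
time_s: 2.3
ee_pos: [0.5001, -0.0348, 0.3065]
eef_rot: [3.141, 0.0, 2.82]
force: [0.2, -0.2, 0.3]
grip_width: 0.0007
grip_force: 0.0
```

Run:
```python
from h import *
o=ctrl.get_obs(); print(o['ee_pos'],o['force'],o['grip_width'])
s=cam('side'); t=cam('top')
a=cv2.resize(s['image'][160:245,235:345],(550,425),interpolation=cv2.INTER_CUBIC)
cv2.imwrite('pics/s2.png',a[:,:,::-1])
```

```text
[ 0.50007863 -0.03476884  0.3064553 ] [ 0.22601918 -0.24892629  0.27497354] 0.0006728869247381885
```

View pics/s2.png

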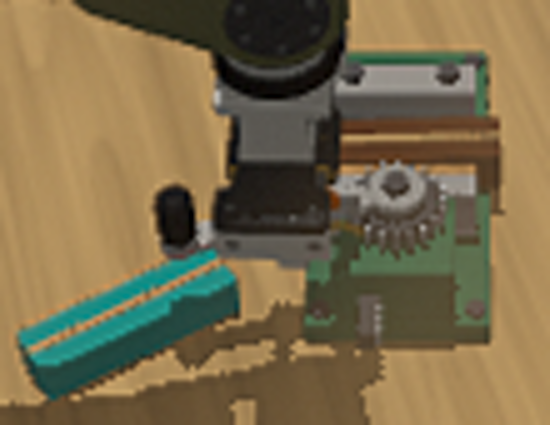

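The gripper hides the lug in this view, with only the knob (175,215) and hub (395,185) visible. I'll push slowly in +y and watch the force.

>>> servo_tool([
  [1,0,0.7,0,0],
  [1,0,1.4,0,0],
  [1,0,1.8,0,0],
  [1,0,2.2,0,0],
  [1,0,2.5,0,0],
  [1,0,2.8,0,0],
])

```text
time_s: 3.15
ee_pos: [0.4998, -0.0072, 0.3055]
eef_rot: [-3.141, -0.001, 2.82]
force: [-3.7, -3.1, 1.6]
grip_width: 0.0003
grip_force: 1.7
```

>>> servo_tool([
  [1,0,0.2,0,0],
  [1,0,0.4,0,0],
  [1,0,0.6,0,0],
  [1,0,0.8,0,0],
])

```text
time_s: 3.65
ee_pos: [0.5, 0.0009, 0.3057]
eef_rot: [3.141, 0.0, 2.82]
force: [-1.9, -1.9, -0.5]
grip_width: 0.0006
grip_force: 1.0
```

```bash
cat > k.py <<'E'
from h import *
s=cam('side')
h=cv2.cvtColor(s['image'][180:240,240:330],cv2.COLOR_RGB2HSV)
m=cv2.inRange(h,(0,0,0),(179,255,45)); n,l,st,ce=cv2.connectedComponentsWithStats(m)
for i in range(1,n):
    if st[i,4]>20: p=on(s,ce[i]+[240,180],.1215); d=p-[.581,.014,.1215]; print(st[i,4],p.round(4),'r',np.hypot(d[0],d[1]),'ang',np.degrees(np.arctan2(d[1],d[0]))%360)
E
python3 k.py
```

```text
281 [0.5022 0.054  0.1215] r 0.08835063440369993 ang 153.05630248258313
73 [0.4345 0.0183 0.1215] r 0.14657823274634318 ang 178.3311153607199
```

>>> servo_tool([
  [1,0,0.2,0,0],
  [1,0,0.4,0,0],
  [1,0,0.6,0,0],
])

```text
time_s: 4.08
ee_pos: [0.5, 0.0069, 0.3057]
eef_rot: [3.142, 0.0, 2.82]
force: [-1.1, -1.4, -0.8]
grip_width: 0.0005
grip_force: 0.8
```

>>> servo_tool([
  [1,0,0.2,0,0],
  [1,0,0.4,0,0],
])

```text
time_s: 4.32
ee_pos: [0.5001, 0.0109, 0.3057]
eef_rot: [3.142, 0.001, 2.82]
force: [1.5, -1.6, -0.4]
grip_width: 0.0001
grip_force: 0.7
```

```bash
python3 k.py
```

```text
266 [0.5018 0.0633 0.1215] r 0.09333766330649237 ang 148.10342536731105
74 [0.4345 0.0186 0.1215] r 0.14657642268635857 ang 178.1908264276963
```

>>> servo_tool([
  [1,0,0.2,0,0],
  [1,0,0.4,0,0],
])

```text
time_s: 4.62
ee_pos: [0.5, 0.0147, 0.3057]
eef_rot: [-3.141, 0.001, 2.82]
force: [-0.7, -7.6, 0.2]
grip_width: 0.0003
grip_force: 3.5
```

>>> servo_tool([
  [1,0,0.2,0,0],
  [1,0,0.4,0,0],
])

```text
time_s: 4.88
ee_pos: [0.5001, 0.0183, 0.3057]
eef_rot: [-3.14, 0.001, 2.819]
force: [2.6, -10.4, -1.9]
grip_width: 0.0003
grip_force: 4.4
```

```bash
python3 k.py
```

```text
249 [0.4986 0.0709 0.1215] r 0.10013542313134535 ang 145.40105553736322
71 [0.435  0.0274 0.1215] r 0.14657635833100607 ang 174.74067722723146
```

>>> servo_tool([
  [1,0,-1.5,0,0],
  [0.6,0,-1.5,4,0],
  [0.3,-3,0,6.5,0],
  [0.2,-6.65,0.9,6.5,0],
  [0.2,-6.65,0.9,6.5,0],
  [0.2,-6.65,0.9,3,0],
  [0.2,-6.65,0.9,-0.2,0],
  [0.2,-6.65,0.9,-0.2,0],
  [1,-6.65,0.9,-0.2,0],
  [1,-6.65,0.9,-0.2,0],
  [1,-6.65,0.9,-0.2,0],
  [1,-6.65,0.9,-0.2,0],
  [1,-6.65,0.9,-0.2,0],
], squeeze=12)

```text
time_s: 6.55
ee_pos: [0.4334, 0.0278, 0.3038]
eef_rot: [3.142, 0.0, 2.82]
force: [0.1, -0.2, 2.3]
grip_width: 0.0256
grip_force: 12.0
```

```bash
cat > m.py <<'E'
from h import *
import sys
o=ctrl.get_obs(); p=o['ee_pos']; d=p[:2]-np.array([.581,.014]); a=np.arctan2(d[1],d[0])
t=np.array([np.sin(a),-np.cos(a)])   # clockwise
print(o['time_s'],p.round(4),'r %.4f ang %.1f h %.2f'%(np.hypot(*d),np.degrees(a)%360,np.radians(162.5)-a%(2*np.pi)),'F',o['force'].round(1),'tight',(-o['force'][:2]@t).round(2),'w',o['grip_width'])
if len(sys.argv)>1:   # arc rows: step deg, n
    st,n=float(sys.argv[1]),int(sys.argv[2]); r=.1495
    print([[1]+[round(float(v)*100,1) for v in (np.array([.581+r*np.cos(a-np.radians(st)*i),.014+r*np.sin(a-np.radians(st)*i)])-p[:2])]+[0,0] for i in range(1,n+1)])
E
python3 m.py 4.3 12
```

```text
6.55 [0.4334 0.0278 0.3038] r 0.1482 ang 174.7 h -0.21 F [ 0.1 -0.2  2.3] tight 0.19 w 0.025550395332772077
[[1, 0.0, 1.1, 0, 0], [1, 0.2, 2.2, 0, 0], [1, 0.6, 3.3, 0, 0], [1, 0.9, 4.4, 0, 0], [1, 1.4, 5.4, 0, 0], [1, 2.0, 6.4, 0, 0], [1, 2.6, 7.3, 0, 0], [1, 3.3, 8.2, 0, 0], [1, 4.0, 9.0, 0, 0], [1, 4.8, 9.8, 0, 0], [1, 5.7, 10.5, 0, 0], [1, 6.6, 11.2, 0, 0]]
```

Run:
```python
from h import *
t=cam('top');cv2.imwrite('pics/t3.png',cv2.resize(t['image'][160:270,235:345],None,fx=5,fy=5,interpolation=cv2.INTER_CUBIC)[:,:,::-1])
```

```text
(no output)
```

View pics/t3.png

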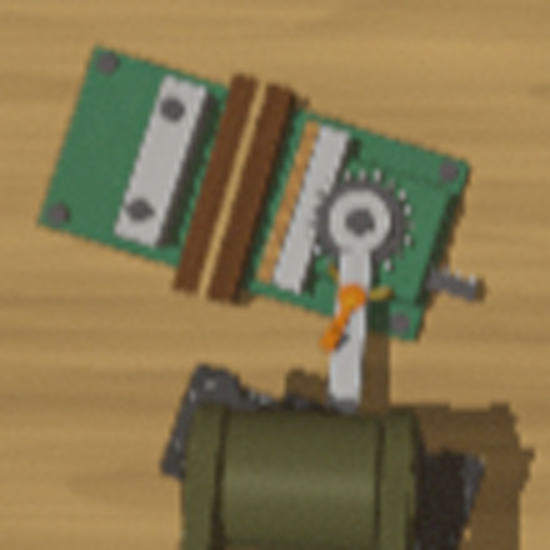

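The selector now leans to the left of the handle, lug at (332,335), so it is on the tightening side. The knob is gripped. First tightening stroke.

>>> servo_tool([
  [1,0.0,1.1,0,0],
  [1,0.2,2.2,0,0],
  [1,0.5,3.3,0,0],
  [1,0.9,4.4,0,0],
  [1,1.4,5.4,0,0],
  [1,2.0,6.4,0,0],
])

```text
time_s: 7.35
ee_pos: [0.4535, 0.0922, 0.3038]
eef_rot: [-3.141, -0.0, 2.82]
force: [-4.9, -3.2, 5.3]
grip_width: 0.0256
grip_force: 12.0
```

```bash
python3 m.py 4.3 6
```

```text
7.35 [0.4535 0.0922 0.3038] r 0.1496 ang 148.5 h 0.24 F [-4.9 -3.2  5.3] tight 5.34 w 0.02561760436339872
[[1, 0.6, 0.9, 0, 0], [1, 1.3, 1.8, 0, 0], [1, 2.1, 2.6, 0, 0], [1, 2.9, 3.4, 0, 0], [1, 3.8, 4.1, 0, 0], [1, 4.7, 4.8, 0, 0]]
```

>>> servo_tool([
  [1,0.6,0.9,0,0],
  [1,1.3,1.8,0,0],
  [1,2.1,2.6,0,0],
  [1,2.9,3.4,0,0],
  [1,3.8,4.1,0,0],
  [1,4.6,4.7,0,0],
])

```text
time_s: 8.1
ee_pos: [0.499, 0.1401, 0.3038]
eef_rot: [3.141, -0.003, 2.82]
force: [-10.4, 4.4, 8.2]
grip_width: 0.0253
grip_force: 12.0
```

```bash
python3 m.py -7 11
```

```text
8.1 [0.499  0.1401 0.3038] r 0.1504 ang 123.0 h 0.69 F [-10.4   4.4   8.2] tight 6.29 w 0.025318257872603233
[[1, -1.4, -1.2, 0, 0], [1, -2.7, -2.4, 0, 0], [1, -3.9, -3.8, 0, 0], [1, -4.9, -5.4, 0, 0], [1, -5.7, -7.0, 0, 0], [1, -6.2, -8.7, 0, 0], [1, -6.6, -10.5, 0, 0], [1, -6.7, -12.4, 0, 0], [1, -6.7, -14.2, 0, 0], [1, -6.4, -16.0, 0, 0], [1, -5.8, -17.7, 0, 0]]
```

```bash
sed -i 's/\.014/.0155/g' m.py; python3 m.py -7 11
```

```text
8.1 [0.499  0.1401 0.3038] r 0.1492 ang 123.4 h 0.68 F [-10.4   4.4   8.2] tight 6.24 w 0.025318257872603233
[[1, -1.5, -1.1, 0, 0], [1, -2.8, -2.3, 0, 0], [1, -3.9, -3.7, 0, 0], [1, -4.9, -5.3, 0, 0], [1, -5.7, -6.9, 0, 0], [1, -6.3, -8.7, 0, 0], [1, -6.6, -10.5, 0, 0], [1, -6.7, -12.3, 0, 0], [1, -6.7, -14.1, 0, 0], [1, -6.3, -15.9, 0, 0], [1, -5.8, -17.7, 0, 0]]
```

>>> servo_tool([
  [1,-1.5,-1.1,0,0],
  [1,-2.8,-2.3,0,0],
  [1,-3.9,-3.7,0,0],
  [1,-4.9,-5.3,0,0],
  [1,-5.7,-6.9,0,0],
  [1,-6.3,-8.7,0,0],
  [1,-6.6,-10.5,0,0],
  [1,-6.7,-12.3,0,0],
  [1,-6.7,-14.1,0,0],
  [1,-6.4,-15.9,0,0],
  [1,-5.8,-17.7,0,0],
])

```text
time_s: 9.48
ee_pos: [0.4419, -0.0392, 0.304]
eef_rot: [3.14, 0.003, 2.819]
force: [13.5, 7.2, -5.0]
grip_width: 0.026
grip_force: 12.0
```

```bash
python3 m.py 4 17
python3 - <<'E'
from h import *
t=cam('top');cv2.imwrite('pics/t4.png',cv2.resize(t['image'][160:270,235:345],None,fx=5,fy=5,interpolation=cv2.INTER_CUBIC)[:,:,::-1])
E
```

```text
9.475 [ 0.4419 -0.0392  0.304 ] r 0.1495 ang 201.5 h -0.68 F [13.5  7.2 -5. ] tight -1.74 w 0.02595324293277419
[[1, -0.3, 1.0, 0, 0], [1, -0.6, 2.0, 0, 0], [1, -0.8, 3.0, 0, 0], [1, -1.0, 4.0, 0, 0], [1, -1.0, 5.1, 0, 0], [1, -1.0, 6.1, 0, 0], [1, -0.9, 7.2, 0, 0], [1, -0.8, 8.2, 0, 0], [1, -0.6, 9.2, 0, 0], [1, -0.3, 10.2, 0, 0], [1, 0.1, 11.2, 0, 0], [1, 0.5, 12.1, 0, 0], [1, 1.0, 13.1, 0, 0], [1, 1.6, 13.9, 0, 0], [1, 2.2, 14.8, 0, 0], [1, 2.9, 15.6, 0, 0], [1, 3.6, 16.3, 0, 0]]
```

View pics/t4.png

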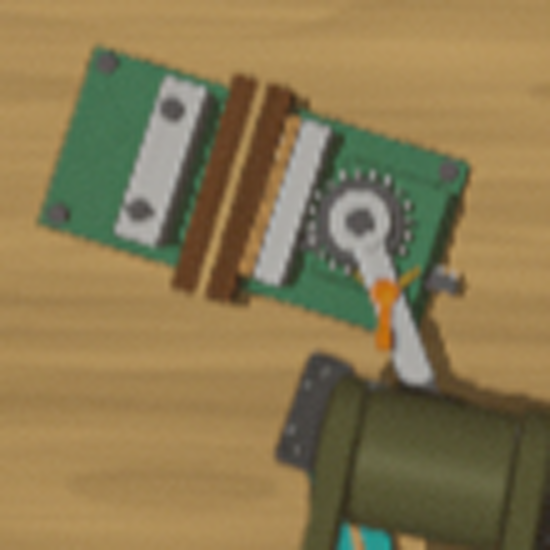

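The jaw has advanced and the cork is almost at the blank (around 296,120), with the blank not yet moved. The radial forces show the axis estimate is off by 2–3 mm, so I'll correct it and do stroke 2.

```bash
sed -i 's/\.0155/.018/g; s/\.581/.582/g' m.py; python3 m.py 4 11
```

```text
9.525 [ 0.4425 -0.0406  0.304 ] r 0.1513 ang 202.8 h -0.70 F [ 9.5  3.4 -3.7] tight 0.51 w 0.02555918604259118
[[1, -0.2, 1.0, 0, 0], [1, -0.5, 2.0, 0, 0], [1, -0.7, 3.1, 0, 0], [1, -0.9, 4.1, 0, 0], [1, -1.0, 5.1, 0, 0], [1, -1.0, 6.2, 0, 0], [1, -0.9, 7.2, 0, 0], [1, -0.8, 8.3, 0, 0], [1, -0.6, 9.3, 0, 0], [1, -0.3, 10.3, 0, 0], [1, 0.0, 11.3, 0, 0]]
```

>>> servo_tool([
  [1,-0.1,0.8,0,0],
  [1,-0.4,1.8,0,0],
  [1,-0.6,2.8,0,0],
  [1,-0.8,3.9,0,0],
  [1,-0.9,4.9,0,0],
  [1,-0.9,6.0,0,0],
  [1,-0.8,7.0,0,0],
  [1,-0.7,8.1,0,0],
  [1,-0.5,9.1,0,0],
  [1,-0.2,10.1,0,0],
])

```text
time_s: 10.78
ee_pos: [0.4392, 0.0624, 0.3038]
eef_rot: [-3.14, -0.0, 2.82]
force: [-3.5, -5.1, 7.2]
grip_width: 0.0255
grip_force: 12.0
```

```bash
python3 m.py 4 9
```

```text
10.775 [0.4392 0.0624 0.3038] r 0.1496 ang 162.7 h -0.00 F [-3.5 -5.1  7.2] tight 5.93 w 0.02552944789279933
[[1, 0.4, 1.0, 0, 0], [1, 0.8, 1.9, 0, 0], [1, 1.2, 2.9, 0, 0], [1, 1.8, 3.8, 0, 0], [1, 2.4, 4.6, 0, 0], [1, 3.0, 5.4, 0, 0], [1, 3.8, 6.2, 0, 0], [1, 4.5, 6.9, 0, 0], [1, 5.3, 7.5, 0, 0]]
```

>>> servo_tool([
  [1,0.3,1.0,0,0],
  [1,0.7,1.9,0,0],
  [1,1.2,2.9,0,0],
  [1,1.8,3.8,0,0],
  [1,2.4,4.6,0,0],
])

```text
time_s: 11.4
ee_pos: [0.4633, 0.1084, 0.3038]
eef_rot: [-3.14, -0.001, 2.82]
force: [-3.1, -4.5, 8.2]
grip_width: 0.0255
grip_force: 12.0
```

```bash
python3 m.py 3 6
```

```text
11.4 [0.4633 0.1084 0.3038] r 0.1492 ang 142.7 h 0.35 F [-3.1 -4.5  8.2] tight 5.45 w 0.025484106913178824
[[1, 0.5, 0.6, 0, 0], [1, 1.0, 1.2, 0, 0], [1, 1.5, 1.8, 0, 0], [1, 2.1, 2.3, 0, 0], [1, 2.7, 2.8, 0, 0], [1, 3.4, 3.2, 0, 0]]
```

>>> servo_tool([
  [1,0.5,0.6,0,0],
  [1,1.0,1.2,0,0],
  [1,1.5,1.8,0,0],
])

```text
time_s: 11.78
ee_pos: [0.4784, 0.126, 0.3038]
eef_rot: [-3.139, 0.0, 2.82]
force: [-0.6, -11.2, 6.2]
grip_width: 0.0251
grip_force: 12.0
```

```bash
python3 m.py 2.5 4
```

```text
11.775 [0.4784 0.126  0.3038] r 0.1496 ang 133.8 h 0.50 F [ -0.6 -11.2   6.2] tight 8.17 w 0.025126430851421758
[[1, 0.5, 0.4, 0, 0], [1, 1.0, 0.9, 0, 0], [1, 1.5, 1.3, 0, 0], [1, 2.0, 1.6, 0, 0]]
```

```bash
python3 - <<'E'
from h import *
t=cam('top');cv2.imwrite('pics/t5.png',cv2.resize(t['image'][160:270,235:345],None,fx=5,fy=5,interpolation=cv2.INTER_CUBIC)[:,:,::-1])
E
python3 m.py
```

```text
11.825 [0.4789 0.1263 0.3038] r 0.1496 ang 133.6 h 0.50 F [-0.1 -8.8  5.1] tight 6.21 w 0.025982978563192545
```

View pics/t5.png

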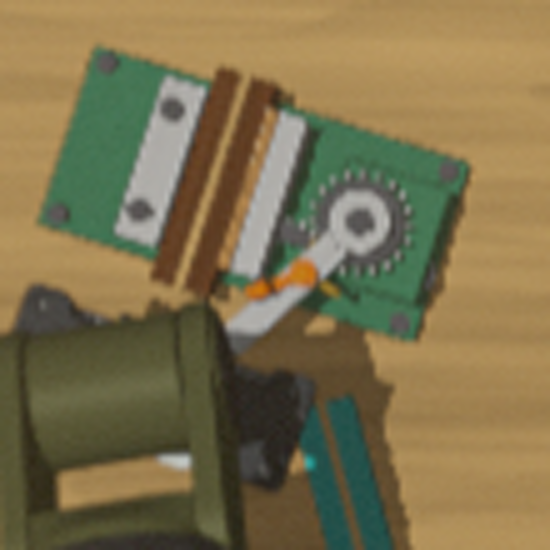

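The blank is now about 2 mm from the stop (edges at 218,68 and 208,87). I'll continue gently.

>>> servo_tool([
  [1,0.4,0.4,0,0],
  [1,0.7,0.7,0,0],
  [1,1.1,1.0,0,0],
])

```text
time_s: 12.2
ee_pos: [0.4894, 0.1354, 0.3038]
eef_rot: [-3.138, -0.0, 2.819]
force: [-3.2, -12.5, 8.6]
grip_width: 0.0254
grip_force: 12.0
```

```bash
python3 m.py 2 3
```

```text
12.2 [0.4894 0.1354 0.3038] r 0.1496 ang 128.3 h 0.60 F [ -3.2 -12.5   8.6] tight 10.23 w 0.02540566002174384
[[1, 0.4, 0.3, 0, 0], [1, 0.8, 0.6, 0, 0], [1, 1.3, 0.9, 0, 0]]
```

>>> servo_tool([
  [1,0.1,-0.1,0,0],
  [1,0.1,-0.1,0,0],
])

```text
time_s: 12.45
ee_pos: [0.49, 0.1351, 0.3038]
eef_rot: [-3.14, -0.002, 2.82]
force: [-7.6, -4.1, 11.0]
grip_width: 0.026
grip_force: 12.0
```

```bash
python3 m.py
python3 - <<'E'
from h import *
t=cam('top');cv2.imwrite('pics/t6.png',cv2.resize(t['image'][160:240,235:320],None,fx=7,fy=7,interpolation=cv2.INTER_CUBIC)[:,:,::-1])
E
```

```text
12.45 [0.49   0.1351 0.3038] r 0.1489 ang 128.2 h 0.60 F [-7.6 -4.1 11. ] tight 8.45 w 0.025975046553063433
```

View pics/t6.png

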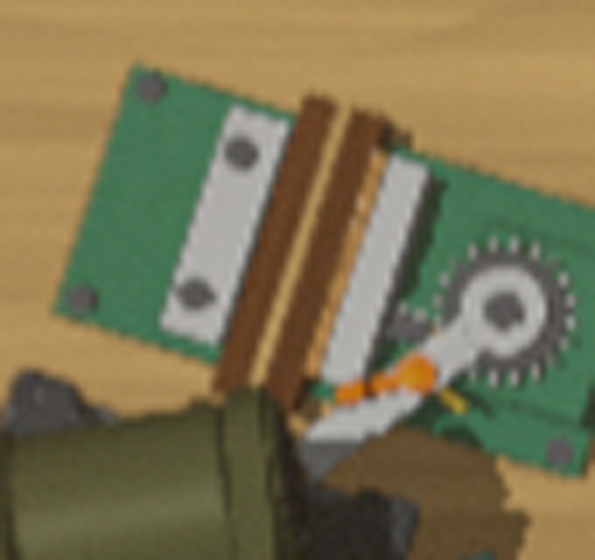

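The blank now bears on the stop: the stop's face and the blank's edge meet at about (290,120) to (225,340). I'll do a short slow creep to get a clean force reading.

>>> servo_tool([
  [1,0,0,0,0],
  [1,0,0,0,0],
])

```text
time_s: 12.75
ee_pos: [0.4899, 0.1351, 0.3037]
eef_rot: [-3.14, -0.002, 2.82]
force: [-7.9, -4.0, 10.2]
grip_width: 0.026
grip_force: 12.0
```

```bash
python3 m.py
```

```text
12.75 [0.4899 0.1351 0.3037] r 0.1489 ang 128.2 h 0.60 F [-7.9 -4.  10.2] tight 8.71 w 0.025964442326894297
```

>>> servo_tool([
  [1,0.04,0.03,0,0],
  [1,0.08,0.06,0,0],
])

```text
time_s: 13.0
ee_pos: [0.4906, 0.1356, 0.3037]
eef_rot: [-3.139, -0.002, 2.82]
force: [-9.3, -5.5, 11.6]
grip_width: 0.0256
grip_force: 12.0
```

```bash
python3 m.py
```

```text
13.0 [0.4906 0.1356 0.3037] r 0.1489 ang 127.9 h 0.60 F [-9.3 -5.5 11.6] tight 10.72 w 0.02556772901438051
```

>>> servo_tool([
  [0.4,0,0,0,0],
  [0.4,0,0,0,0],
  [0.4,0,0,0,0],
  [0.4,0,0,0,0],
])

```text
time_s: 13.5
ee_pos: [0.4912, 0.1363, 0.3035]
eef_rot: [-3.141, -0.0, 2.82]
force: [-0.2, -1.2, 0.4]
grip_width: 0.0564
grip_force: 0.4
```

```bash
python3 m.py; python3 k.py
python3 - <<'E'
from h import *
t=cam('top'); im=t['image']
import numpy as np
u=np.array([.292,.956]) # vise +y
v=np.array([-.956,.292])
# sample vise-y profiles across blank, z=.06
org=np.array([.581,.016])
for x in(.0,.02,.035):
    row=[]
    for y in np.arange(.03,.13,.002):
        p=org-v*x+u*y; q=proj(t,[*p,.06]); c=cv2.getRectSubPix(im.astype(np.float32)[:,:,0],(1,1),tuple(map(float,q)))[0,0]; row.append(int(c))
    print(x,row)
E
```

```text
13.5 [0.4912 0.1363 0.3035] r 0.1491 ang 127.5 h 0.61 F [-0.2 -1.2  0.4] tight 0.83 w 0.05638672057818853
0.0 [86, 90, 97, 83, 71, 69, 66, 61, 55, 50, 52, 58, 80, 116, 164, 177, 177, 176, 175, 175, 175, 173, 159, 141, 149, 151, 139, 122, 105, 98, 94, 94, 94, 97, 113, 137, 157, 171, 142, 116, 101, 97, 101, 102, 101, 97, 93, 92, 120, 166]
0.02 [74, 83, 85, 71, 67, 67, 64, 55, 50, 48, 52, 62, 81, 118, 168, 175, 176, 175, 175, 174, 173, 173, 160, 150, 156, 160, 160, 137, 107, 99, 95, 96, 96, 94, 104, 117, 149, 166, 143, 121, 102, 99, 101, 102, 102, 99, 94, 89, 122, 166]
0.035 [67, 66, 69, 70, 70, 70, 71, 62, 53, 51, 54, 62, 82, 110, 148, 174, 175, 175, 175, 175, 174, 175, 172, 163, 162, 167, 160, 144, 117, 99, 97, 96, 94, 95, 101, 128, 153, 161, 148, 119, 105, 97, 100, 102, 103, 103, 101, 103, 114, 152]
```

After subtracting the released-gripper bias of about 0.8 N, the last slow reading is about 9.5 to 10 N at the knob. That is slightly above the band and not much harder, so I won't tighten further. Clearing the arm now.

>>> servo_tool([
  [0.2,0,0,0,0],
  [0.2,0,0,1,0],
  [0.2,0,0,5,0],
  [0.2,-3,0,10,0],
  [0.2,-7,4,13,0],
  [0.2,-11,9,13,0],
  [0.2,-14,13,13,0],
  [0.2,-14,13,13,0],
  [0.2,-14,13,13,0],
])

```text
time_s: 14.72
ee_pos: [0.3514, 0.2661, 0.4341]
eef_rot: [3.141, 0.0, 2.82]
force: [1.0, -0.3, 0.2]
grip_width: 0.0755
grip_force: 0.0
```

Run:
```python
from h import *
o=ctrl.get_obs(); print(o['force'],o['ee_pos'])
t=cam('top');cv2.imwrite('pics/t7.png',cv2.resize(t['image'][160:270,235:345],None,fx=5,fy=5,interpolation=cv2.INTER_CUBIC)[:,:,::-1])
```

```text
[ 0.9925858  -0.28427039  0.20896111] [0.35138781 0.26611374 0.43408066]
```

View pics/t7.png

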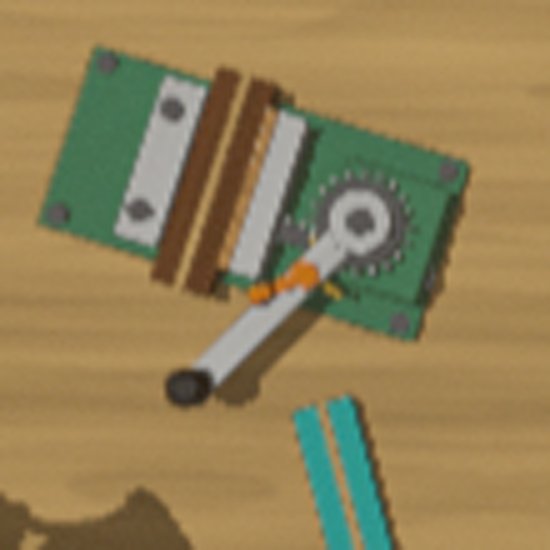

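Run:
```python
from h import *
t=cam('top')
k=on(t,(235+188/5,160+386/5),.1425); d=k-[.582,.018,.1425]; print('knob',k,np.hypot(*d[:2]),np.degrees(np.arctan2(d[1],d[0])))
u=np.array([.292,.956]);v=np.array([-.956,.292]);org=np.array([.581,.016])
for n,f,off in(('crop_top',5,0),('t3',5,0),('t4',5,0),('t5',5,0),('t6',7,0),('t7',5,0)):
    im=cv2.imread(f'pics/{n}.png')[:,:,2].astype(np.float32); out=[]
    ys=np.arange(.0,.13,.0005); P=0
    for x in np.arange(-.03,.03,.004):
        q=np.array([proj(t,[*(org-v*x+u*y),.064]) for y in ys]); q=((q-[235,160])*f).astype(np.float32)
        P=P+cv2.remap(im,q[None,:,0],q[None,:,1],cv2.INTER_LINEAR)[0]
    P/=15; g=np.gradient(P)
    out=[(ys[i].round(4),int(g[i]*10)) for i in range(2,len(g)-2) if abs(g[i])>3.5 and abs(g[i])==abs(g[i-2:i+3]).max()]
    print(n,out)
```

```text
knob [0.4754559 0.1162216 0.1425   ] 0.14491075782953441 137.3274516505543
crop_top [(np.float64(0.019), -36), (np.float64(0.025), 61), (np.float64(0.0415), -42), (np.float64(0.0535), -103), (np.float64(0.067), 50), (np.float64(0.0845), 81), (np.float64(0.0905), -82), (np.float64(0.108), -39), (np.float64(0.124), 110)]
t3 [(np.float64(0.0255), 72), (np.float64(0.042), -49), (np.float64(0.046), 35), (np.float64(0.0545), -108), (np.float64(0.067), 53), (np.float64(0.0845), 82), (np.float64(0.0905), -81), (np.float64(0.1085), -43), (np.float64(0.124), 111)]
t4 [(np.float64(0.02), -36), (np.float64(0.038), 122), (np.float64(0.0555), -39), (np.float64(0.0665), -76), (np.float64(0.085), 86), (np.float64(0.091), -86), (np.float64(0.1085), -46), (np.float64(0.124), 111)]
t5 [(np.float64(0.0205), -50), (np.float64(0.0535), 123), (np.float64(0.0815), -73), (np.float64(0.098), 84), (np.float64(0.1045), -92), (np.float64(0.124), 119)]
t6 [(np.float64(0.02), -36), (np.float64(0.0545), 123), (np.float64(0.0815), -72), (np.float64(0.098), 84), (np.float64(0.1045), -91), (np.float64(0.124), 119)]
t7 [(np.float64(0.02), -48), (np.float64(0.054), 121), (np.float64(0.0815), -73), (np.float64(0.098), 84), (np.float64(0.1045), -89), (np.float64(0.124), 115)]
```

Run:
```python
from h import *
t=cam('top')
u=np.array([.292,.956]);v=np.array([-.956,.292]);org=np.array([.581,.016])
c=t['image'][160:270,235:345]
im7b=cv2.resize(c,None,fx=5,fy=5,interpolation=cv2.INTER_CUBIC)[:,:,0].astype(np.float32)
for n,f in(('t5',5),('t6',7),('t7',5),('now',5)):
    im=im7b if n=='now' else cv2.imread(f'pics/{n}.png')[:,:,2].astype(np.float32)
    ys=np.arange(.04,.14,.0002); P=0
    for x in np.arange(-.04,.015,.002):
        q=np.array([proj(t,[*(org-v*x+u*y),.066]) for y in ys]); q=((q-[235,160]+.5)*f-.5).astype(np.float32)
        P=P+cv2.remap(im,q[None,:,0],q[None,:,1],cv2.INTER_LINEAR)[0]
    g=np.gradient(P); r=[]
    for a,b,s in((.047,.062,1),(.074,.09,-1),(.118,.13,1)):
        m=(ys>a)&(ys<b); w=np.clip(s*g[m],0,None); w=np.where(w>.3*w.max(),w,0); r.append(round(float((ys[m]*w).sum()/w.sum()*1000),2))
    print(n,'jaw back, blank, stop',r)
```

```text
t5 jaw back, blank, stop [54.75, 82.87, 125.52]
t6 jaw back, blank, stop [55.96, 82.39, 125.54]
t7 jaw back, blank, stop [55.17, 82.89, 125.53]
now jaw back, blank, stop [55.16, 82.79, 125.54]
```

The blank bears on the stop, but the handle swung back about 10° on release and the jaw may have eased by under 1 mm. I'll regrip the knob and push again up to about 8.5 N. This is a safe check, because the wheel only turns further if the clamping really is weaker.

>>> servo_tool([
  [0.2,4,-5,0,0],
  [0.2,8,-10,0,0],
  [0.2,12.1,-14.7,0,0],
  [0.2,12.1,-14.7,-4,0],
  [0.2,12.1,-14.7,-9,0],
  [0.2,12.1,-14.7,-13,0],
  [0.2,12.1,-14.7,-13,0],
  [1,12.1,-14.7,-13,0],
  [1,12.1,-14.7,-13,0],
  [1,12.1,-14.7,-13,0],
  [1,12.1,-14.7,-13,0],
])

```text
time_s: 16.25
ee_pos: [0.4723, 0.1194, 0.3042]
eef_rot: [3.141, 0.001, 2.82]
force: [-0.8, 0.5, 0.8]
grip_width: 0.0389
grip_force: 0.0
```

```bash
python3 m.py 1.5 10
```

```text
16.25 [0.4723 0.1194 0.3042] r 0.1494 ang 137.3 h 0.44 F [-0.8  0.5  0.8] tight 0.11 w 0.03887012867241244
[[1, 0.3, 0.3, 0, 0], [1, 0.5, 0.6, 0, 0], [1, 0.8, 0.8, 0, 0], [1, 1.1, 1.1, 0, 0], [1, 1.4, 1.4, 0, 0], [1, 1.7, 1.6, 0, 0], [1, 2.0, 1.8, 0, 0], [1, 2.3, 2.1, 0, 0], [1, 2.7, 2.3, 0, 0], [1, 3.0, 2.5, 0, 0]]
```

>>> servo_tool([
  [1,0,0,0,0],
  [1,0,0,0,0],
  [1,0.3,0.3,0,0],
  [1,0.5,0.6,0,0],
])

```text
time_s: 16.75
ee_pos: [0.4775, 0.1253, 0.3037]
eef_rot: [-3.14, 0.0, 2.82]
force: [-1.2, -10.3, 3.3]
grip_width: 0.0255
grip_force: 12.0
```

```bash
python3 m.py 1.5 8
```

```text
16.75 [0.4775 0.1253 0.3037] r 0.1498 ang 134.3 h 0.49 F [ -1.2 -10.3   3.3] tight 8.01 w 0.025498390104844497
[[1, 0.3, 0.3, 0, 0], [1, 0.6, 0.5, 0, 0], [1, 0.9, 0.8, 0, 0], [1, 1.2, 1.0, 0, 0], [1, 1.5, 1.3, 0, 0], [1, 1.8, 1.5, 0, 0], [1, 2.1, 1.7, 0, 0], [1, 2.5, 1.9, 0, 0]]
```

>>> servo_tool([
  [1,0.07,-0.07,0,0],
  [1,0.07,-0.07,0,0],
])

```text
time_s: 17.0
ee_pos: [0.4779, 0.1249, 0.3037]
eef_rot: [-3.141, -0.001, 2.82]
force: [-6.6, 0.1, 6.5]
grip_width: 0.0255
grip_force: 12.0
```

```bash
python3 m.py
```

```text
17.0 [0.4779 0.1249 0.3037] r 0.1492 ang 134.2 h 0.49 F [-6.6  0.1  6.5] tight 4.69 w 0.02554944724044436
```

>>> servo_tool([
  [1,0.08,0.07,0,0],
  [1,0.15,0.14,0,0],
])

```text
time_s: 17.25
ee_pos: [0.4792, 0.1262, 0.3037]
eef_rot: [-3.14, -0.002, 2.82]
force: [-8.2, -2.4, 7.6]
grip_width: 0.0257
grip_force: 12.0
```

```bash
python3 m.py
```

```text
17.25 [0.4792 0.1262 0.3037] r 0.1492 ang 133.5 h 0.51 F [-8.2 -2.4  7.6] tight 7.59 w 0.02567369373693486
```

>>> servo_tool([
  [1,0.07,0.07,0,0],
  [1,0.14,0.13,0,0],
])

```text
time_s: 17.5
ee_pos: [0.4806, 0.1275, 0.3037]
eef_rot: [-3.14, -0.002, 2.82]
force: [-9.4, -2.8, 9.2]
grip_width: 0.0258
grip_force: 12.0
```

```bash
python3 m.py
```

```text
17.5 [0.4806 0.1275 0.3037] r 0.1492 ang 132.8 h 0.52 F [-9.4 -2.8  9.2] tight 8.82 w 0.025807780039410783
```

The knob resists at 8.8 N while creeping, which is inside the band. I'll unload the knob gently, then let go.

>>> servo_tool([
  [1,-0.15,-0.15,0,0],
  [1,-0.3,-0.3,0,0],
  [1,-0.45,-0.45,0,0],
])

```text
time_s: 17.88
ee_pos: [0.4762, 0.1232, 0.3038]
eef_rot: [3.141, -0.001, 2.82]
force: [-4.6, 3.1, 5.3]
grip_width: 0.0255
grip_force: 12.0
```

```bash
python3 m.py
```

```text
17.875 [0.4762 0.1232 0.3038] r 0.1492 ang 135.1 h 0.48 F [-4.6  3.1  5.3] tight 1.05 w 0.02545518235092886
```

>>> servo_tool([
  [1,-0.2,-0.2,0,0],
  [1,-0.4,-0.4,0,0],
  [1,-0.6,-0.7,0,0],
])

```text
time_s: 18.25
ee_pos: [0.4702, 0.1164, 0.3037]
eef_rot: [3.141, -0.001, 2.82]
force: [-7.4, 9.2, 7.4]
grip_width: 0.0253
grip_force: 12.0
```

```bash
python3 m.py
```

```text
18.25 [0.4702 0.1164 0.3037] r 0.1489 ang 138.7 h 0.42 F [-7.4  9.2  7.4] tight -2.02 w 0.025341167559572535
```

>>> servo_tool([
  [1,0.3,0.3,0,0],
  [1,0.6,0.65,0,0],
  [1,0.8,0.9,0,0],
  [1,0.95,1.03,0,0],
])

```text
time_s: 18.75
ee_pos: [0.4796, 0.1264, 0.3037]
eef_rot: [-3.14, -0.002, 2.82]
force: [-10.6, -1.3, 9.8]
grip_width: 0.0254
grip_force: 12.0
```

```bash
python3 m.py
```

```text
18.75 [0.4796 0.1264 0.3037] r 0.1491 ang 133.4 h 0.51 F [-10.6  -1.3   9.8] tight 8.61 w 0.02544341833001226
```

The clamp persists: 8.6 N at the same handle angle. Unload, release and retreat.

>>> servo_tool([
  [1,-0.2,-0.2,0,0],
  [1,-0.4,-0.4,0,0],
  [0.2,-0.5,-0.5,0,0],
  [0.2,-0.5,-0.5,0,0],
  [0.2,-0.5,-0.5,0,0],
  [0.2,-0.5,-0.5,0,0],
  [0.2,-0.5,-0.5,0,0],
  [0.2,-0.5,-0.5,3,0],
  [0.2,-0.5,-0.5,7,0],
  [0.2,-4,3,11,0],
  [0.2,-8,7,13,0],
  [0.2,-12,12,13,0],
  [0.2,-12,12,13,0],
  [0.2,-12,12,13,0],
])

```text
time_s: 20.5
ee_pos: [0.36, 0.2461, 0.4336]
eef_rot: [-3.142, 0.0, 2.82]
force: [-0.2, -0.2, -0.2]
grip_width: 0.0752
grip_force: 0.0
```

Run:
```python
from h import *
t=cam('top'); o=ctrl.get_obs(); print(o['ee_pos'],o['force'])
u=np.array([.292,.956]);v=np.array([-.956,.292]);org=np.array([.581,.016])
im=t['image'][160:270,235:345]; im=cv2.resize(im,None,fx=5,fy=5,interpolation=cv2.INTER_CUBIC)[:,:,0].astype(np.float32)
ys=np.arange(.04,.14,.0002); P=0
for x in np.arange(-.04,.015,.002):
    q=np.array([proj(t,[*(org-v*x+u*y),.066]) for y in ys]); q=((q-[235,160]+.5)*5-.5).astype(np.float32)
    P=P+cv2.remap(im,q[None,:,0],q[None,:,1],cv2.INTER_LINEAR)[0]
g=np.gradient(P)
for a,b,s in((.047,.062,1),(.074,.09,-1),(.118,.13,1)):
    m=(ys>a)&(ys<b); w=np.clip(s*g[m],0,None); w=np.where(w>.3*w.max(),w,0); print(round(float((ys[m]*w).sum()/w.sum()*1000),2))
print(ctrl.hand_in())
```

```text
[0.36036433 0.24566608 0.43352401] [0.35017608 0.70390666 0.04580491]
54.98
82.86
125.48
the job is handed in; nothing more can be done
None
```

I set the selector to tightening and clamped the blank against the stop; the last knob reading was about 8.6 N, but an earlier push peaked near 10–10.7 N, above your 8–9 N. The jaw appeared to ease back slightly when I first let go, so I re-tightened, then released, moved clear and handed in at about 20.5 s.

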